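# Lock the label-roll stand

## Task

A fresh white label roll has been put on one of the two roll stands. Turn the black lock collar on top of that stand clockwise until its pointer lines up with the raised bar on the lug (the lock mark), and let go of it. Leave the collar on the other stand, the one with the brown tape roll, as it is.

Things in the scene. Friction and masses are not known exactly. Their poses are not given: they have to be found in the camera images.
- label_collar_grip (a point): Black lock collar to turn, on top of the white label roll (96 mm across, 60 tall). On a round skirt 56 mm across (78 to 90 mm above the bench) stands its grip: a flat-sided bar 52 long, 24 thick, top at 125 mm; the 14 mm spindle end shows 6 mm above that. Point: on the turning axis, 112 mm above the bench. x axis: along the bar toward the pointer; y: across its 24 mm; z up.
- label_collar (a joint): Turn of that collar in rad, growing clockwise seen from above: 0 with the pointer (a nose on the skirt, tip 37 mm from the axis) at the open stud, a 5 mm dot on the disc below; 1.40 with the pointer at the lock mark. Stops at -0.08 and 1.52; starts between 0.05 and 0.45. Light friction, about 0.06 N m; it stays where it is left and cannot come off.
- label_lock_mark (a point): Lock mark of the same stand: a dark raised bar 17 x 4 mm, lying radially on a 14 mm wide lug of the fixed aluminium disc (80 mm across, top 78 mm above the bench) under the collar; the lug ends 57 mm from the axis. Point: middle of the bar, 47 mm from the turning axis: seen from the axis, the direction for the pointer. The stand is screwed down, its base 124 mm across.
- tape_pointer (a point): Pointer tip of the other stand's collar, to be left alone: the same stand and collar, but with a brown tape roll (113 mm across, 48 tall, so wider and lower than the label roll), and everything above the roll 12 mm lower. The point is 37 mm from that collar's axis, 70 mm above the bench.

How it is judged (in metres and radians):
At the end, for the whole second after the job is handed in: The label roll's collar is at rest with its pointer within 10 degrees of the lock mark (joint between 1.22 rad and the stop at 1.52 rad), and the pointer of the tape roll's collar is within 8 mm of where it was at the start (value of joint label_collar between 1.22 and 1.58 rad and velocity of joint label_collar between -0.05 and 0.05 rad/s and distance of tape_pointer from where it was at the start of the episode below 0.008 m); the robot touches nothing.
It fails at once if the collar of the tape-roll stand is turned (its pointer moves more than 8 mm) (distance of tape_pointer from where it was at the start of the episode above 0.008 m).
It also fails if it takes over 32 s, if anything falls off the work surface, if the arm or the gripper's body presses on something with over 40 N, if the wrist force passes 120 N, or if a joint passes its speed limit or range.

## Robot

A 6-joint arm with a two-finger parallel gripper is mounted at the origin on a cart in front of the work surface, level with it; the furniture and walls round the work are solid. World frame = base frame: x ahead of the robot, y to its left, z up, the work surface at z = 0. Lengths are in m, angles in degrees, forces in N, time in s.
With the tool pointing down it reaches from about 0.275 to 0.75 m from the base axis. Payload 10.2 kg.
Tool frame: the origin (TCP) lies at the very end of the fingers, on their centre line; the grasp point (between the pads) lies 19 mm behind it; z points along the fingers, x is the direction in which the jaws open and shut, and the axes are right-handed (so a half turn about z gives the same grasp; the last joint's range is limited). The gripper opens to 85 mm and grips with 20 to 120 N. Pads are 22 mm wide; open, the fingers measure 114 mm over their backs; the gripper's body (76 mm by 85 mm) begins 54 mm behind the grasp point. The pads swing forward as they close: fully open they stand 13 mm farther back than shut.
Start: joints at [55.955, 17.928, 85.812, -0, 76.261, -12.8], TCP at [0.19, 0.489, 0.231] pointing down, gripper open.
Joint ranges: [-168.41, 168.41], [-55.51, 124.54], [10.69, 146.95], [-70.63, 250.63], [1, 178], [-165.06, 165.06]. Speed limits (degrees/s): [136.94, 136.94, 172.46, 180, 180, 180].

## Interface

Orientations are given as a 3x3 rotation matrix whose columns are the frame's x, y, z axes.
In Python, from cell import bot gives the robot as it stands. The module is installed in compiled form; this text tells all that it offers.
- The arm moves only by the tool step_arm, never from a script. Its argument "targets" is a list that holds one entry, the list of rows, each a list of 6 numbers: the shift along the tool's x, y, z in m, then the turn, a rotation vector about the tool's x, y, z in rad. A call has 1 to 10 rows; each row is the pose to reach, as a shift and turn from the pose measured when the call began, along the tool's axes at that moment; what a row does not reach only later rows make up. A row lasts 1/12 s, in which the tool goes at most 41.7 mm and 7.16 degrees, less where a joint would pass 70% of its speed; a pose out of reach is approached as far as the arm can. A call with a gripper value outside its range is refused whole. "gripper" is the opening, from 0 (shut) to 1 (fully open), set as the call begins (left out, the last holds). The fingers move at their own pace and stop on an object; "newtons" is the grip in N (left out, the last holds). Time passes only in rows, so rows that repeat a pose let the fingers close. It gives the time, the measured TCP pose, the force and the opening at its end, in the units of the state.
- bot.get_obs(): the state, without advancing time (a new reading comes with each control period).
- bot.get_image(name): name is "side" or "top"; returns (picture, depth): 384x512x3 uint8, blue, green, red; 384x512 float32, m along the optical axis (not along the pixel's ray), 0 where there is no reading.
- bot.camera_model(name): a dict with "fx", "fy", "cx", "cy" (pixels), "distortion" ([k1, k2, p1, p2, k3] as OpenCV has them; the pictures are not rectified), "extrinsics" (4x4, takes a point from world to camera coordinates). Camera axes: x right, y up, looking along -z (the intrinsics and any distortion apply to the point x, -y, -z); pixel columns grow to the right and rows downward; lengths in m; the calibration is good to about 2 mm. A picture is of the moment at which its call begins. camera_model takes no time and is no camera call.
- bot.hand_in(): hands the job in, once; it reports no verdict.
Trained networks look in the newest picture that a camera, given by its name, has taken for a name from the list of things; names that differ only in an ending like _2 or _b are one class to them, and where a whole thing is asked for, a point or a joint stands for the part that bears it (a point fixed in the world has none). Each returns a list of dicts, best first, with "conf" (0 to 1); they miss things now and then, are a little off and sometimes report something else, mostly with a low value. They report only what shows in the picture. A call takes as long as a camera call.
- bot.find_in(name, camera): "at" ([x, y, z] in m, in the coordinates of the camera as it stood for that picture, good to about 4 mm: the middle of the surface that is visible of it).
The state is a dict: "time_s": time; "joints": joint angles; "joint_vel": joint speeds; "joint_efforts": joint torques, N m; "tcp_pos": TCP position; "ee_rot": TCP orientation; "contact_force": force on the tool from outside, world axes, zero at the start; "moment": the same for the moment, N m; "finger_gap": finger opening in m.
Only numpy, scipy, OpenCV 4.12 (cv2) and the standard library are available. Lean on these libraries where they do the work, as an engineer would, in place of code of your own. Each camera call takes 0.05 s, during which the arm holds its last target.

## Working session

There is one attempt and no reset: what is moved stays moved. The work goes in short steps, Python scripts to look and compute and a tool call to move; the robot and the scene stay as the last step left them, time stands still between calls to the robot, and variables do not carry over. Pictures are saved under pics/ and viewed, and the job is handed in when it is done.

Besides the shell and the picture viewer there is one more tool, called after "Call:" as name([rows], argument=value, ...), one row to a line, values as JSON. step_arm: Moves the arm, as the interface text tells. Its arguments: {"type":"object","properties":{"targets":{"type":"array"},"gripper":{"type":"number"},"newtons":{"type":"number"}},"required":["targets"]}

```bash
mkdir -p pics; cat > h.py <<'E'
import numpy as np, cv2
from cell import bot
def img(n,f):
    p,d=bot.get_image(n); cv2.imwrite('pics/'+f,p); np.save('pics/'+f+'.npy',d); return p,d
def c2w(n,a):
    E=np.array(bot.camera_model(n)['extrinsics']); return (np.linalg.inv(E)@np.r_[a,1])[:3]
def px(n,w):
    m=bot.camera_model(n);E=np.array(m['extrinsics']);c=(E@np.r_[w,1])[:3]
    K=np.array([[m['fx'],0,m['cx']],[0,m['fy'],m['cy']],[0,0,1.]])
    return cv2.projectPoints(np.array([[c[0],-c[1],-c[2]]]),np.zeros(3),np.zeros(3),K,np.array(m['distortion'],float))[0].ravel()
def ray(n,u,v,z):
    "intersect pixel ray with world plane z"
    m=bot.camera_model(n);E=np.linalg.inv(np.array(m['extrinsics']))
    K=np.array([[m['fx'],0,m['cx']],[0,m['fy'],m['cy']],[0,0,1.]])
    q=cv2.undistortPoints(np.array([[[u,v]]],float),K,np.array(m['distortion'],float)).ravel()
    d=E[:3,:3]@np.array([q[0],-q[1],-1]);o=E[:3,3]
    return o+d*(z-o[2])/d[2]
E
python3 - <<'E'
from h import *
np.set_printoptions(precision=4,suppress=True)
for n in ['top','side']:
    img(n,n+'0.png')
    for k in ['label_collar_grip','label_collar','label_lock_mark','tape_pointer']:
        for r in bot.find_in(k,n)[:4]:
            w=c2w(n,r['at']);print(n,k,round(r['conf'],2),w,px(n,w))
    print(np.linalg.inv(bot.camera_model(n)['extrinsics'])[:3,3])
o=bot.get_obs();print(o['time_s'],o['tcp_pos'],o['ee_rot'],o['finger_gap'])
E
```

```text
top label_collar_grip 0.91 [ 0.5406 -0.2015  0.1101] [334.8571 179.3091]
top label_collar 0.58 [ 0.5423 -0.201   0.111 ] [334.6491 178.5324]
top label_lock_mark 0.59 [ 0.5415 -0.1903  0.0724] [327.7894 181.0775]
top tape_pointer 0.76 [0.4774 0.2081 0.0767] [162.5149 208.4195]
[ 0.3904 -0.0272  1.2137]
side label_collar_grip 0.24 [ 0.5398 -0.2301  0.0744] [277.5769 270.1412]
side label_collar 0.85 [ 0.5396 -0.2181  0.0923] [277.1585 260.2699]
side label_lock_mark 0.9 [ 0.5387 -0.2303  0.0722] [277.0298 270.9557]
side tape_pointer 0.54 [0.4765 0.1884 0.0881] [237.58   159.6244]
[ 0.432  -0.7534  0.7005]
0.5 [0.1902 0.4893 0.2313] [[ 0.3624  0.932  -0.0001]
 [ 0.932  -0.3624 -0.0001]
 [-0.0001 -0.     -1.    ]] 0.0852382768754595
```

```bash
python3 - <<'E'
import cv2,numpy as np
a=cv2.imread('pics/top0.png');s=cv2.imread('pics/side0.png')
r=lambda i,x,y,w:cv2.resize(i[y:y+w*3//4,x:x+w],(400,300),interpolation=cv2.INTER_CUBIC)
cv2.imwrite('pics/m.png',np.vstack([np.hstack([cv2.resize(a,(400,300)),r(a,290,140,100)]),np.hstack([r(a,100,160,120),r(s,220,210,120)])]))
E
```

```text
(no output)
```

View pics/m.png

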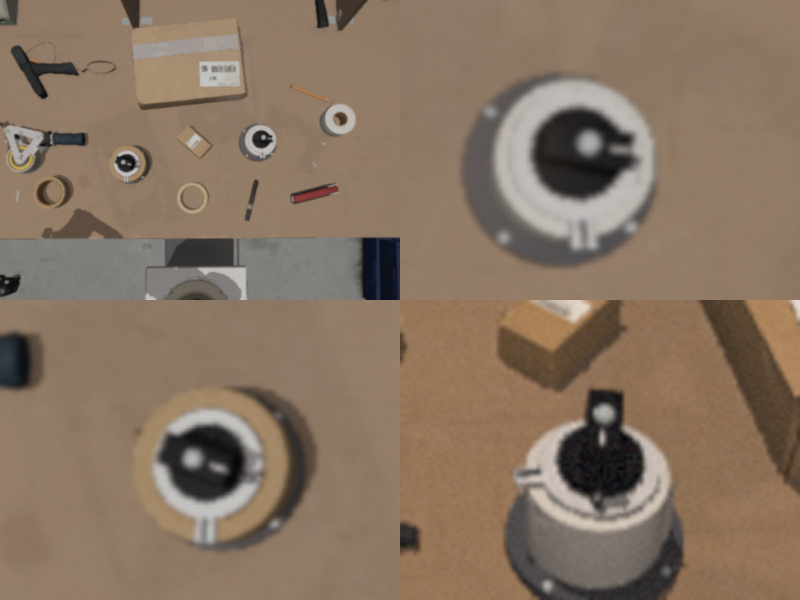

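View pics/side0.png

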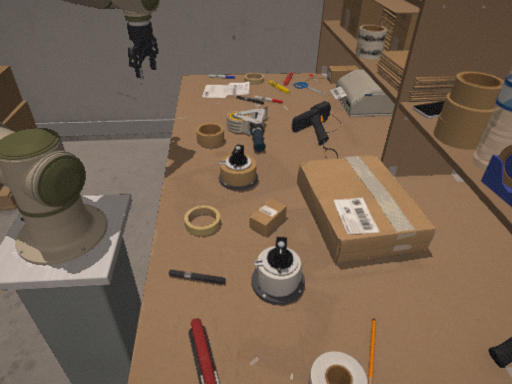

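```bash
python3 - <<'E'
from h import *
np.set_printoptions(precision=4,suppress=True)
a=cv2.imread('pics/top0.png');s=cv2.imread('pics/side0.png')
r=lambda i,x,y,w:cv2.resize(i[y:y+w,x:x+w],(400,400),interpolation=cv2.INTER_CUBIC)
o=np.hstack([r(a,310,150,50),r(s,250,230,60)])
o=cv2.convertScaleAbs(o,alpha=1.3,beta=10)
cv2.imwrite('pics/m2.png',o)
# axis from depth: roll/grip top
d=np.load('pics/top0.png.npy')
P=[]
for v in range(140,215):
  for u in range(290,375):
    if d[v,u]>0:
      m=bot.camera_model('top')
      K=np.array([[m['fx'],0,m['cx']],[0,m['fy'],m['cy']],[0,0,1.]])
      q=cv2.undistortPoints(np.array([[[u,v]]],float),K,np.array(m['distortion'],float)).ravel()*d[v,u]
      P.append(c2w('top',[q[0],-q[1],-d[v,u]]))
P=np.array(P);np.save('pics/P.npy',P)
for lo,hi in [(.003,.02),(.05,.068),(.07,.085),(.085,.1),(.115,.128),(.128,.14)]:
    k=P[(P[:,2]>lo)&(P[:,2]<hi)]
    if len(k)>4: print(lo,len(k),k.mean(0),k.min(0),k.max(0),cv2.minEnclosingCircle(k[:,:2].astype(np.float32)),cv2.minAreaRect(k[:,:2].astype(np.float32)))
E
```

```text
Traceback (most recent call last):
  File "h.py", line 6, in c2w
    E=np.array(bot.camera_model(n)['extrinsics']); return (np.linalg.inv(E)@np.r_[a,1])[:3]
               ~~~~~~~~~~~~~~~~^^^
ValueError: time passes only in moves, steps and waits
```

View pics/m2.png

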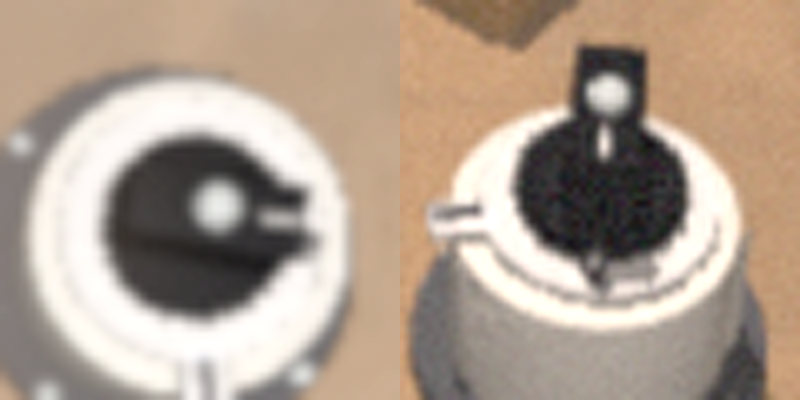

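```bash
cat >> h.py <<'E'
CM={n:bot.camera_model(n) for n in ('top','side')}
def c2w(n,a): return (np.linalg.inv(np.array(CM[n]['extrinsics']))@np.r_[a,1])[:3]
def cloud(n,f,u0,u1,v0,v1):
    d=np.load('pics/'+f+'.npy');m=CM[n]
    K=np.array([[m['fx'],0,m['cx']],[0,m['fy'],m['cy']],[0,0,1.]])
    v,u=np.mgrid[v0:v1,u0:u1];z=d[v0:v1,u0:u1].ravel()
    q=cv2.undistortPoints(np.stack([u.ravel(),v.ravel()],1).astype(float)[:,None],K,np.array(m['distortion'],float))[:,0]*z[:,None]
    C=np.c_[q[:,0],-q[:,1],-z,np.ones(len(z))][z>0]
    return (C@np.linalg.inv(np.array(m['extrinsics'])).T)[:,:3]
E
python3 - <<'E'
from h import *
np.set_printoptions(precision=4,suppress=True)
for P in (cloud('top','top0.png',290,375,140,215),cloud('side','side0.png',245,310,230,305)):
  for lo,hi in [(.05,.068),(.07,.085),(.085,.1),(.118,.128),(.128,.14)]:
    k=P[(P[:,2]>lo)&(P[:,2]<hi)]
    if len(k)>4: print(lo,len(k),k.mean(0),k.min(0),k.max(0),cv2.minEnclosingCircle(k[:,:2].astype(np.float32)),cv2.minAreaRect(k[:,:2].astype(np.float32)))
for nm,n,u,v,z in [('ax','top',337.1,175.9,.131),('ax','side',281.2,243.95,.130),('lug','top',335.75,196.9,.08),('lug','side',259,261.5,.08),('ptr','top',349.4,180,.084),('ptr','side',280,272.75,.082)]:
    print(nm,n,ray(n,u,v,z))
E
```

```text
0.05 53 [ 0.5271 -0.1818  0.0615] [ 0.4986 -0.2499  0.051 ] [ 0.5975 -0.1551  0.068 ] ((0.548344612121582, -0.20266775786876678), 0.05032135918736458) ((0.5407803654670715, -0.2009589970111847), (0.08876655250787735, 0.0863715335726738), 29.491092681884766)
0.07 733 [ 0.542  -0.2002  0.0759] [ 0.4902 -0.2497  0.07  ] [ 0.5951 -0.1547  0.0845] ((0.5426986217498779, -0.2068054974079132), 0.052910998463630676) ((0.5456483364105225, -0.2031666338443756), (0.09378702193498611, 0.09539559483528137), 44.36723709106445)
0.085 188 [ 0.5419 -0.2004  0.0904] [ 0.5201 -0.2391  0.0851] [ 0.576  -0.1744  0.0999] ((0.5451678037643433, -0.20682884752750397), 0.03280369192361832) ((0.547430157661438, -0.20263920724391937), (0.05662541836500168, 0.05680660158395767), 28.20986557006836)
0.118 206 [ 0.5467 -0.2017  0.1244] [ 0.5324 -0.2304  0.118 ] [ 0.5632 -0.1762  0.1279] ((0.5474834442138672, -0.20330333709716797), 0.027487361803650856) ((0.5470274090766907, -0.2030683010816574), (0.0524788424372673, 0.024858834221959114), 78.62549591064453)
0.128 36 [ 0.5468 -0.206   0.1303] [ 0.5363 -0.2268  0.128 
[... 1016 characters left out ...]
1246] [ 0.5303 -0.233   0.118 ] [ 0.5616 -0.1794  0.1275] ((0.5464564561843872, -0.20616509020328522), 0.027614885941147804) ((0.5466156005859375, -0.20596683025360107), (0.053612057119607925, 0.023797910660505295), 78.25507354736328)
0.128 24 [ 0.5457 -0.2076  0.1302] [ 0.5408 -0.2306  0.128 ] [ 0.552  -0.2015  0.1317] ((0.5460001230239868, -0.2160455882549286), 0.01520286500453949) ((0.5448113083839417, -0.21586079895496368), (0.02996402233839035, 0.010562143288552761), 81.16461944580078)
ax top [ 0.5456 -0.2036  0.131 ]
ax side [ 0.5477 -0.2069  0.13  ]
lug top [ 0.5022 -0.2074  0.08  ]
lug side [ 0.5018 -0.2078  0.08  ]
ptr top [ 0.5423 -0.2404  0.084 ]
ptr side [ 0.5427 -0.2438  0.082 ]
```

Call:
step_arm([
  [[-0.517,0.583,0.02,0,0,1.4],[-0.517,0.583,0.02,0,0,1.4],[-0.517,0.583,0.02,0,0,1.4],[-0.517,0.583,0.02,0,0,1.4],[-0.517,0.583,0.02,0,0,1.4],[-0.517,0.583,0.02,0,0,1.4],[-0.517,0.583,0.02,0,0,1.4],[-0.517,0.583,0.02,0,0,1.4],[-0.517,0.583,0.02,0,0,1.4],[-0.517,0.583,0.02,0,0,1.4]],
], gripper=1)

```text
time_s: 1.33
tcp_pos: [0.381, 0.1168, 0.2208]
ee_rot: [[0.998, -0.056, 0.001], [-0.056, -0.998, -0.0], [0.001, -0.0, -1.0]]
contact_force: [1.0, 0.6, 0.1]
finger_gap: 0.086
```

```bash
cat >> h.py <<'E'
from scipy.spatial.transform import Rotation as R
def delta(p,A):
    "tool shift/turn to pos p with tool x at world angle A deg, pointing down"
    o=bot.get_obs();T=np.array(o['ee_rot']);a=np.radians(A)
    G=np.array([[np.cos(a),np.sin(a),0],[np.sin(a),-np.cos(a),0],[0,0,-1]])
    np.set_printoptions(precision=4,suppress=True)
    print(o['time_s'],o['tcp_pos'],np.degrees(np.arctan2(T[1,0],T[0,0])),o['joints'],o['contact_force'],o['finger_gap'])
    print(T.T@(np.array(p)-o['tcp_pos']),R.from_matrix(T.T@G).as_rotvec())
E
python3 -c "
from h import *
delta([.546,-.2045,.18],-11.5)"
```

```text
1.3333 [0.381  0.1168 0.2208] -3.221044868159316 [  0.0784   2.1761 106.4219  -0.0004  71.3544   3.2996] [1.0292 0.596  0.0687] 0.0859822975929537
[0.1827 0.3115 0.041 ] [-0.0001 -0.0008  0.1445]
```

Call:
step_arm([
  [[0.183,0.3115,0.041,0,0,0.1445],[0.183,0.3115,0.041,0,0,0.1445],[0.183,0.3115,0.041,0,0,0.1445],[0.183,0.3115,0.041,0,0,0.1445],[0.183,0.3115,0.041,0,0,0.1445],[0.183,0.3115,0.041,0,0,0.1445],[0.183,0.3115,0.041,0,0,0.1445],[0.183,0.3115,0.041,0,0,0.1445],[0.183,0.3115,0.041,0,0,0.1445],[0.183,0.3115,0.041,0,0,0.1445]],
])

```text
time_s: 2.17
tcp_pos: [0.5472, -0.2093, 0.1783]
ee_rot: [[0.979, -0.203, 0.0], [-0.203, -0.979, -0.0], [0.0, 0.0, -1.0]]
contact_force: [0.8, 0.3, -0.9]
finger_gap: 0.0855
```

```bash
python3 -c "
from h import *
delta([.546,-.2045,.097],-11.5)
p,d=img('side','s1.png')
cv2.imwrite('pics/s1c.png',cv2.resize(p[130:330,180:400],(660,600)))"
```

```text
2.1667 [ 0.5472 -0.2093  0.1783] -11.736369332657196 [-32.3742  28.0043  79.2598  -0.0176  72.7109 -20.6326] [ 0.773   0.2748 -0.9288] 0.08554251619397725
[-0.0022 -0.0045  0.0813] [ 0.0004 -0.0003 -0.0041]
```

View pics/s1c.png

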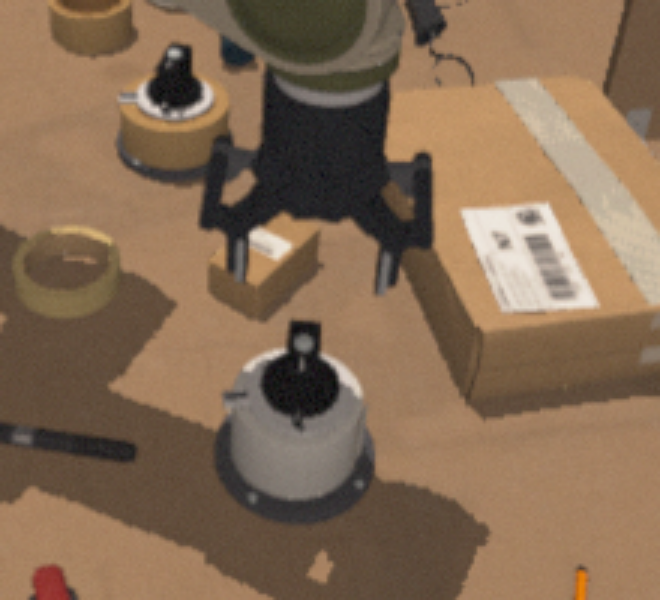

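```bash
python3 -c "
from h import *
for z in (.178,.191,.2): print(px('side',[.5472,-.2093,z]))"
```

```text
[282.57525143 228.13935737]
[282.98424547 223.40598448]
[283.27236689 220.06991287]
```

Call:
step_arm([
  [[-0.001,0.0,0.02,0,0,0],[-0.002,-0.003,0.04,0,0,-0.004],[-0.002,-0.0045,0.055,0,0,-0.004],[-0.002,-0.0045,0.07,0,0,-0.004],[-0.002,-0.0045,0.081,0,0,-0.004],[-0.002,-0.0045,0.081,0,0,-0.004],[-0.002,-0.0045,0.081,0,0,-0.004]],
])

```text
time_s: 2.8
tcp_pos: [0.5453, -0.2013, 0.0981]
ee_rot: [[0.98, -0.198, -0.001], [-0.198, -0.98, 0.001], [-0.001, -0.001, -1.0]]
contact_force: [1.1, 0.1, 0.7]
finger_gap: 0.0857
```

```bash
python3 -c "
from h import *
delta([.546,-.2045,.097],-11.5)
p,d=img('side','s2.png')
cv2.imwrite('pics/s2c.png',cv2.resize(p[180:330,200:365],(660,600)))"
```

```text
2.8 [ 0.5453 -0.2013  0.0981] -11.407871023527697 [-31.8159  32.4263  85.1214   0.0256  62.5001 -20.4199] [1.0561 0.1128 0.6582] 0.0856866903496646
[0.0013 0.003  0.001 ] [-0.0007  0.0006  0.0016]
```

View pics/s2c.png

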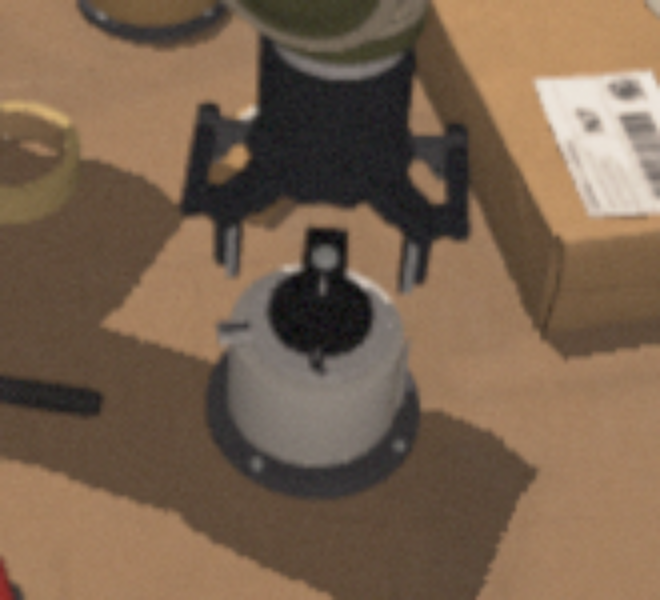

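Call:
step_arm([
  [[0.001,0.003,0.001,0,0,0],[0.001,0.003,0.001,0,0,0],[0.001,0.003,0.001,0,0,0],[0.001,0.003,0.001,0,0,0],[0.001,0.003,0.001,0,0,0],[0.001,0.003,0.001,0,0,0],[0.001,0.003,0.001,0,0,0],[0.001,0.003,0.001,0,0,0]],
], gripper=0, newtons=30)

```text
time_s: 3.52
tcp_pos: [0.547, -0.205, 0.0982]
ee_rot: [[0.98, -0.198, 0.003], [-0.198, -0.98, -0.001], [0.003, 0.0, -1.0]]
contact_force: [4.9, -0.9, 1.3]
finger_gap: 0.0235
```

```bash
python3 -c "
from h import *
delta([.546,-.2045,.097],-88.5)
p,d=img('side','s3.png')
cv2.imwrite('pics/s3c.png',cv2.resize(p[180:330,200:365],(660,600)))"
```

```text
3.5167 [ 0.547  -0.205   0.0982] -11.422268214297032 [-32.0576  32.6202  84.774    0.0605  62.4271 -20.6632] [ 4.9024 -0.8875  1.274 ] 0.023502971551779907
[-0.001  -0.0003  0.0011] [-0.002  -0.0029  1.3453]
```

View pics/s3c.png

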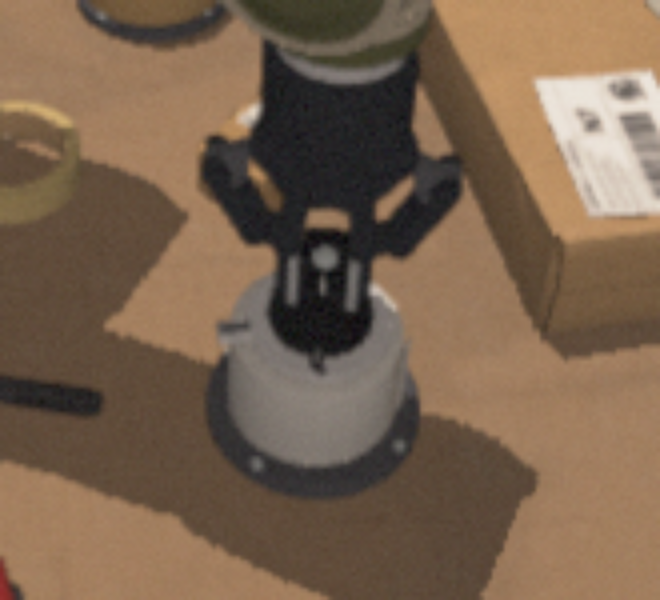

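Call:
step_arm([
  [[0,0,0,0,0,0.06],[0,0,0,0,0,0.15],[0,0,0,0,0,0.25],[0,0,0,0,0,0.35],[0,0,0,0,0,0.45],[0,0,0,0,0,0.55],[0,0,0,0,0,0.65],[0,0,0,0,0,0.75],[0,0,0,0,0,0.85],[0,0,0,0,0,0.95]],
])

```text
time_s: 4.4
tcp_pos: [0.5462, -0.2043, 0.0982]
ee_rot: [[0.405, -0.914, 0.001], [-0.914, -0.405, 0.001], [-0.0, -0.001, -1.0]]
contact_force: [-3.5, 3.0, 4.4]
finger_gap: 0.0235
```

```bash
python3 -c "
from h import *
delta([.5468,-.205,.098],-85)"
```

```text
4.4 [ 0.5462 -0.2043  0.0982] -66.117110438859 [-32.0379  32.5921  84.8208   0.0786  62.5699  34.043 ] [-3.509   3.0097  4.3951] 0.023478623707092035
[ 0.0009 -0.0002  0.0002] [-0.0011  0.0006  0.3296]
```

Call:
step_arm([
  [[0.0004,0,0,0,0,0.1],[0.0004,0,0,0,0,0.2],[0.0004,0,0,0,0,0.28],[0.0004,0,0,0,0,0.32],[0.0004,0,0,0,0,0.32],[0.0004,0,0,0,0,0.32]],
])

```text
time_s: 4.9
tcp_pos: [0.5461, -0.2039, 0.0981]
ee_rot: [[0.098, -0.995, -0.0], [-0.995, -0.098, 0.002], [-0.002, -0.0, -1.0]]
contact_force: [-1.6, 6.0, 3.1]
finger_gap: 0.0237
```

```bash
python3 -c "
from h import *
delta([.5465,-.2047,.098],-87)
p,d=img('side','s4.png')
print(bot.get_obs()['moment'])
cv2.imwrite('pics/s4c.png',cv2.resize(p[230:305,240:322],(656,600),interpolation=cv2.INTER_CUBIC))"
```

```text
4.9 [ 0.5461 -0.2039  0.0981] -84.37041715378292 [-32.0343  32.6067  84.7989   0.1239  62.6696  52.2792] [-1.5707  5.9609  3.0557] 0.023675918980141274
[ 0.0008 -0.0003  0.0001] [-0.0001  0.0023  0.0459]
[ 1.0164  0.3115 -0.0864]
```

View pics/s4c.png

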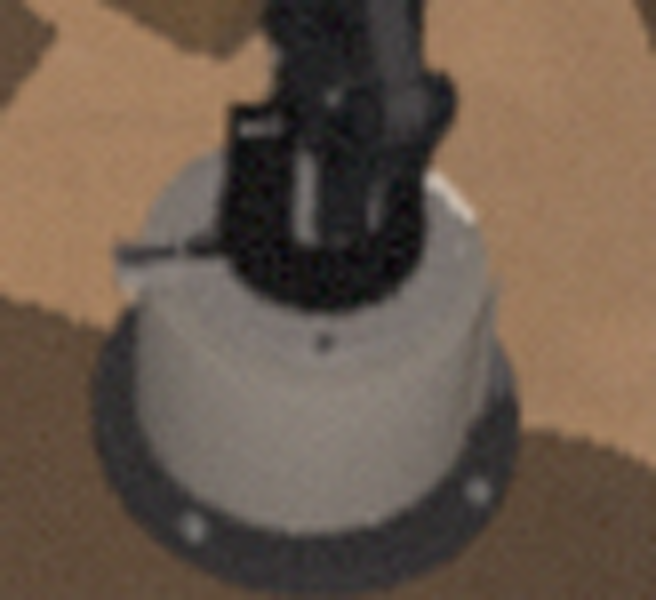

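Call:
step_arm([
  [[0.0004,0,0,0,0,0.03],[0.0004,0,0,0,0,0.03],[0.0004,0,0,0,0,0.03]],
])

```text
time_s: 5.2
tcp_pos: [0.5461, -0.2039, 0.0982]
ee_rot: [[0.07, -0.998, -0.0], [-0.998, -0.07, 0.003], [-0.003, 0.0, -1.0]]
contact_force: [-1.1, 4.8, 2.0]
finger_gap: 0.0238
```

Call:
step_arm([
  [[0,0,0,0,0,0],[0,0,0,0,0,0],[0,0,0,0,0,0],[0,0,0,0,0,0],[0,0,0,0,0,0],[0,0,0,0,0,0],[0,0,0,0,0,0]],
], gripper=1)

```text
time_s: 5.78
tcp_pos: [0.5461, -0.204, 0.0982]
ee_rot: [[0.07, -0.998, -0.0], [-0.998, -0.07, 0.003], [-0.003, 0.0, -1.0]]
contact_force: [0.1, 0.6, -1.0]
finger_gap: 0.0854
```

Call:
step_arm([
  [[0,0,-0.02,0,0,0],[0,0,-0.05,0,0,0],[0,0,-0.09,0,0,0],[0,0,-0.12,0,0,0],[0,0.04,-0.12,0,0,0],[0,0.08,-0.12,0,0,0],[0,0.12,-0.12,0,0,0],[0,0.15,-0.12,0,0,0],[0,0.15,-0.12,0,0,0],[0,0.15,-0.12,0,0,0]],
])

```text
time_s: 6.62
tcp_pos: [0.3959, -0.2151, 0.2187]
ee_rot: [[0.068, -0.998, 0.001], [-0.998, -0.068, 0.002], [-0.002, -0.001, -1.0]]
contact_force: [-0.4, -0.9, 0.9]
finger_gap: 0.0852
```

```bash
python3 - <<'E'
from h import *
delta([.5465,-.2047,.098],-87)
p,d=img('side','s5.png');q,_=img('top','t5.png')
c=lambda i,x,y,w:cv2.resize(i[y:y+w,x:x+w],(400,400),interpolation=cv2.INTER_CUBIC)
cv2.imwrite('pics/s5c.png',cv2.convertScaleAbs(np.hstack([c(q,310,150,50),c(p,245,230,70)]),alpha=1.4,beta=10))
P=cloud('side','s5.png',245,310,230,305)
k=P[(P[:,2]>.118)&(P[:,2]<.128)];print(cv2.minAreaRect(k[:,:2].astype(np.float32)))
for n in('top','side'):
  for kk in ('tape_pointer','label_lock_mark','label_collar_grip'):
    for r in bot.find_in(kk,n)[:2]: print(n,kk,r['conf'],c2w(n,r['at']))
E
```

```text
6.6167 [ 0.3959 -0.2151  0.2187] -86.08245288192656 [-43.5472   9.1421  98.9622   0.1237  71.9528  42.4969] [-0.4027 -0.9314  0.9384] 0.08523566745586203
[ 0.0001 -0.1509  0.1209] [-0.0008  0.0021  0.016 ]
((0.5462559461593628, -0.20589174330234528), (0.05171985924243927, 0.02541506104171276), 4.445457935333252)
top tape_pointer 0.57 [0.4771 0.2108 0.0762]
top label_lock_mark 0.88 [ 0.5409 -0.1885  0.0707]
top label_collar_grip 0.98 [ 0.5447 -0.1964  0.108 ]
side tape_pointer 0.75 [0.4779 0.19   0.0886]
side label_lock_mark 0.79 [ 0.5397 -0.2315  0.075 ]
side label_collar_grip 0.83 [ 0.5436 -0.2185  0.1049]
```

View pics/s5c.png

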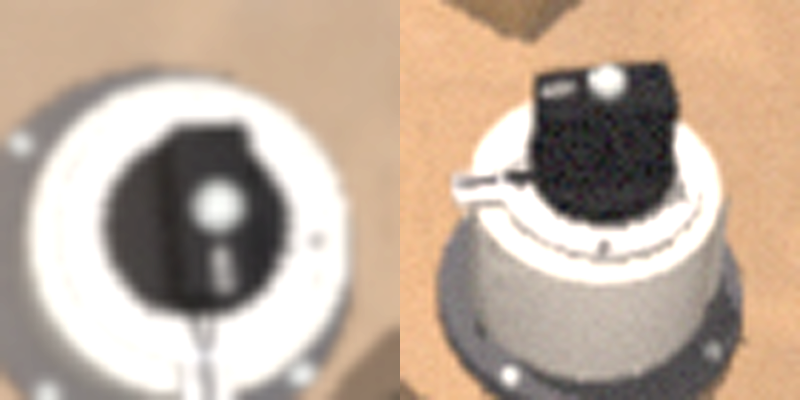

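The top crop shows the pointer tip at (203,330) and the mark at (206,375), in line along the radius. The side crop agrees: the pointer at (520,175) runs straight into the mark at (478,182). The gripper is clear of everything.

```bash
python3 -c "
from cell import bot
print(bot.get_obs()['joint_vel']);bot.hand_in()"
```

```text
[-0.19855946 -0.28492188  0.23632027 -0.03724659  0.06040047 -0.06184819]
the job is handed in; nothing more can be done
```

I turned the label roll's collar about 75° clockwise until its pointer lined up with the lock mark. I then opened the gripper, lifted clear and handed the job in. My last clock reading, taken just before the final pictures, was 6.6 s of the 32 s allowed.

**Label collar:** After letting go, both cameras show the pointer in line with the lock mark. The depth data puts the grip bar at 184.4° and the mark at about 183.3°. That is roughly 1° short, and the tolerance is 10°.

**Tape collar:** The arm stayed well above it. The detector's reading for its pointer moved 1.5–3 mm between the start and the end, which is within its 4 mm accuracy.

**Forces:** The readings at the end of each move stayed under about 8 N.

**Checks that disagreed:** The detector's positions for the lock mark were wrong: it marked places on the stand away from the lug. I measured the mark from the picture pixels instead, and the two views agreed to within about 0.5 mm.

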